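Nest the measuring cups with fanned handles and drain the tray

ROBOT

A 6-joint arm with a two-finger parallel gripper is mounted at the origin on the work surface. World frame = base frame: x ahead of the robot, y to its left, z up, the work surface at z = 0. Lengths are in mm, angles in rad, forces in N, time in s.
With the tool pointing down it reaches from about 400 to 925 mm from the base axis. Payload 12.5 kg.
Tool frame: the origin (TCP) lies at the very end of the fingers, on their centre line; the grasp point (between the pads) lies 19 mm behind it; z points along the fingers, y is the direction in which the jaws open and shut (so a half turn about z gives the same grasp; the last joint's range is limited). The gripper opens to 95 mm and grips with 3 to 60 N. Pads are 20 mm wide; open, the fingers measure 119 mm over their backs; the gripper's body (75 mm by 180 mm) begins 59 mm behind the grasp point.
Start: joints at [1.064, 0.491, 1.559, -0, 1.092, -0.106], TCP at [243.832, 575.493, 214.661] pointing down, gripper open.
Joint ranges: [-3.1, 3.1], [-0.84, 2.19], [0.05, 2.79], [-1.13, 4.28], [0.06, 2.93], [-2.69, 2.69]. Speed limits (rad/s): [2.22, 2.22, 2.79, 3.14, 3.14, 3.14].

INTERFACE

Orientations are given as [roll, pitch, yaw] about the fixed x, y, z axes, in that order (R = Rz(yaw) Ry(pitch) Rx(roll)).
In Python, from cell import env gives the robot as it stands.
- The arm moves only by the shell command python3 -m pendant 'ROWS'. ROWS is JSON, a list that holds one entry, the list of rows, each a list of 5 numbers: the opening, from 0 (shut) to 1 (fully open), then the shift along the tool's x, y, z in m, then the turn about the tool's z in rad. A call has exactly 8 rows; each row is the pose to reach, as a shift and turn from the pose commanded when the call began, along the tool's axes at that moment; what a row does not reach only later rows make up. A row lasts 1/10 s, in which the tool goes at most 50 mm and 8.59 degrees, less where a joint would pass 70% of its speed; a pose out of reach is approached as far as the arm can. A call with a gripper value outside its range is refused whole. The fingers move at their own pace and stop on an object; the grip force is fixed at half the most. Time passes only in rows, so rows that repeat a pose let the fingers close, or fill a call up. It gives the time, the measured TCP pose, the force and the opening at its end, in the units of the state.
- env.state(): the state, without advancing time (a new reading comes with each control period).
- env.read_camera(name): name is "side" or "top" or "wrist"; returns a dict with "image" (480x640x3 uint8, blue, green, red), "range_z" (480x640 float32, mm along the optical axis (not along the pixel's ray), 0 where there is no reading), "fx", "fy", "cx", "cy" (pixels), "rvec" (rotation vector, rad) and "tvec" (3), from world to camera coordinates, as OpenCV has them; the wrist camera has in their place "tool_from_camera" (4x4, takes a point from camera to tool coordinates, whose origin is the TCP and whose axes are the flange's). Camera axes: x right, y down, z forward; pixel columns grow to the right and rows downward; lengths in mm; the calibration is good to about 2 mm. The wrist camera is an equidistant fisheye: a pixel r from the principal point sees the ray r / f radians off the axis. A picture is of the moment at which its call begins: read the wrist's pose just before it.
- env.job_done(): hands the job in, once; it reports no verdict.
The state is a dict: "t": time; "joints": joint angles; "qvel": joint speeds; "tau": joint torques, N m; "eef_pos": TCP position; "tcp_rot": TCP orientation; "ft_force": force on the tool from outside, world axes, zero at the start; "moment": the same for the moment, N m; "opening": opening from 0.0 (shut) to 1.0 (fully open).
Only numpy, scipy, OpenCV 4.12 (cv2) and the standard library are available. Lean on these libraries where they do the work, as an engineer would, in place of code of your own. Each camera call takes 0.05 s, during which the arm holds its last target. There are 200 camera calls.

TASK

Put the washed measuring cups away: one after another, biggest first, take every cup off the draining tray and nest it in the largest cup standing on the marble beside it, each sitting fully down inside, with the handles fanned out like spokes so that every one points its own clear way. Then lift the front of the emptied tray by its bar to a slope of about 30 degrees (never past 40), hold it there for about three seconds so it runs off into the gutter, and lower it level again. Leave the jar, the salt shaker, the silicone lid and the cup tree where they are.

Things in the scene. Friction and masses are not known exactly. Their poses are not given: they have to be found in the camera images.
- cupA_mid (a point): centre (on the axis, half-way up) of a round open steel measuring cup, 108 mm across at the rim, 98 mm at the foot, 40 mm deep outside, wall 2.5 mm, floor 3 mm, 140 g; the largest; it stands on the bare marble beside the tray and is always present. Its underside is 20 mm below this point. z is up out of the mouth, x points along its handle
- cupA_grip (a point): point on the handle of the 108 mm cup, 80 mm from the cup's axis and 43.5 mm above its underside: middle of the bar's section. The handle is a straight level bar 10 mm wide and 8 mm thick (its underside just level with the rim) that runs outward from the rim to 100 mm from the axis. Axes as the cup's
- cupB_mid (a point): centre (on the axis, half-way up) of a round open steel measuring cup, 94 mm across at the rim, 84 mm at the foot, 40 mm deep outside, wall 2.5 mm, floor 3 mm, 122 g; starts upright on the draining tray, handle roughly towards the robot; may be absent. Its underside is 20 mm below this point. z is up out of the mouth, x points along its handle
- cupB_grip (a point): point on the handle of the 94 mm cup, 80 mm from the cup's axis and 43.5 mm above its underside: middle of the bar's section. The handle is a straight level bar 10 mm wide and 8 mm thick (its underside just level with the rim) that runs outward from the rim to 100 mm from the axis. Axes as the cup's
- cupC_mid (a point): centre (on the axis, half-way up) of a round open steel measuring cup, 80 mm across at the rim, 70 mm at the foot, 40 mm deep outside, wall 2.5 mm, floor 3 mm, 104 g; starts upright on the draining tray, handle roughly towards the robot; may be absent. Its underside is 20 mm below this point. z is up out of the mouth, x points along its handle
- cupC_grip (a point): point on the handle of the 80 mm cup, 80 mm from the cup's axis and 43.5 mm above its underside: middle of the bar's section. The handle is a straight level bar 10 mm wide and 8 mm thick (its underside just level with the rim) that runs outward from the rim to 100 mm from the axis. Axes as the cup's
- cupD_mid (a point): centre (on the axis, half-way up) of a round open steel measuring cup, 66 mm across at the rim, 56 mm at the foot, 40 mm deep outside, wall 2.5 mm, floor 3 mm, 86 g; starts upright on the draining tray, handle roughly towards the robot; may be absent. Its underside is 20 mm below this point. z is up out of the mouth, x points along its handle
- cupD_grip (a point): point on the handle of the 66 mm cup, 80 mm from the cup's axis and 43.5 mm above its underside: middle of the bar's section. The handle is a straight level bar 10 mm wide and 8 mm thick (its underside just level with the rim) that runs outward from the rim to 100 mm from the axis. Axes as the cup's
- cupE_mid (a point): centre (on the axis, half-way up) of a round open steel measuring cup, 52 mm across at the rim, 42 mm at the foot, 40 mm deep outside, wall 2.5 mm, floor 3 mm, 68 g; starts upright on the draining tray, handle roughly towards the robot; may be absent. Its underside is 20 mm below this point. z is up out of the mouth, x points along its handle
- cupE_grip (a point): point on the handle of the 52 mm cup, 80 mm from the cup's axis and 43.5 mm above its underside: middle of the bar's section. The handle is a straight level bar 10 mm wide and 8 mm thick (its underside just level with the rim) that runs outward from the rim to 100 mm from the axis. Axes as the cup's
- tray (a joint): tilt of the draining tray in rad: 0 level (resting), grows as its front edge is raised, stop at 1.0; damped, it sinks back level in a second or two when let go; about 3 N at the bar lifts it
- tray_bar (a point): middle of the tray's lifting bar: a round steel bar 10 mm thick, 140 mm long, along y, standing out 37 mm in front (robot's side) of the tray's front edge and 42 mm above the marble when level. The tray is a wooden draining board with grooves, 240 x 470 mm with a 12 mm rim at front and sides, its floor 14 mm above the marble; a cup handle hanging over it would be lifted with it. x runs from the bar towards the hinge, turns with the tray
- tray_hinge (a point): middle of the tray's hinge line along its far long edge, 12 mm above the marble, fixed; y runs along the hinge; the bar lies 275 mm to its -x and 30 mm higher when the tray is level
- glass_jar_mid (a point): bystander: glass jar with steel cap, 72 mm across, 120 mm tall, half-way up
- salt_shaker_mid (a point): bystander: chrome salt shaker, 42 mm across, 90 mm tall, half-way up
- silicone_lid_mid (a point): bystander: teal silicone lid lying flat, 110 mm across, 7 mm thick with a 14 mm knob; point near its middle
- mug_tree_mid (a point): bystander: fixed wooden cup tree 320 mm tall with two white mugs on its hooks, about 110 mm out from the post; point on the post 150 mm up
There are look-alikes about, which are no part of the job. What is shaped like the part that bears cupC_mid but blue is not meant.

How it is judged:
By the outcome, as a careful person would: the job done as asked, in the order asked, and still so for the second after the job is handed in, with the robot touching nothing.
Of cupB, cupC, cupD, cupE only 3 to 4 are there at a start; the rules pass over those that are not, and their reading is None.
At some moment in a run one of cupA, cupB, cupC, cupD, cupE may be knocked a few centimetres aside while the robot is not near it.
It also fails if it takes over 210 s, if anything falls off the work surface, if the arm or the gripper's body presses on something with over 40 N, if the wrist force passes 120 N, or if a joint passes its speed limit or range.

## Working session

There is one attempt and no reset: what is moved stays moved. The work goes in short steps, Python scripts to look and compute and a shell command to move; the robot and the scene stay as the last step left them, time stands still between calls to the robot, and variables do not carry over. Pictures are saved under pics/ and viewed, about 12 in all and at most 16, crops included, and the job is handed in when it is done.

```bash
ls; mkdir -p pics; python3 - <<'E'
from cell import env
import cv2
s=env.state(); print({k:s[k] for k in('t','eef_pos','tcp_rot','opening','ft_force')})
for n in('top','side'):
    c=env.read_camera(n); cv2.imwrite(f'pics/{n}0.png',c['image']); print(n,c['fx'],c['cx'],c['cy'],c['rvec'],c['tvec'])
E
```

```text
pics
{'t': 0.0, 'eef_pos': array([243.68200137, 575.26893781, 214.05955101]), 'tcp_rot': array([-3.14046251e+00, -1.25445497e-04,  2.74081142e+00]), 'opening': 1.0016301901591658, 'ft_force': array([ 0.3225563 , -0.28969817,  0.03021345])}
top 548.873806757222 322.6955558804239 240.41089058955322 [ 2.16462987 -2.17699095  0.05857971] [ -89.78149661  569.02826444 1597.6907635 ]
side 547.355177747477 305.60043604047036 244.36356943307163 [ 2.28565371 -0.42883345  0.17324447] [-543.34399762  138.01922931 1482.86529395]
```

View pics/top0.png

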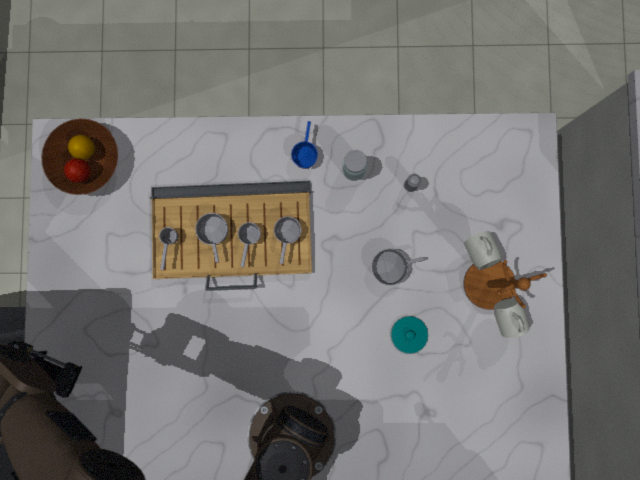

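View pics/side0.png

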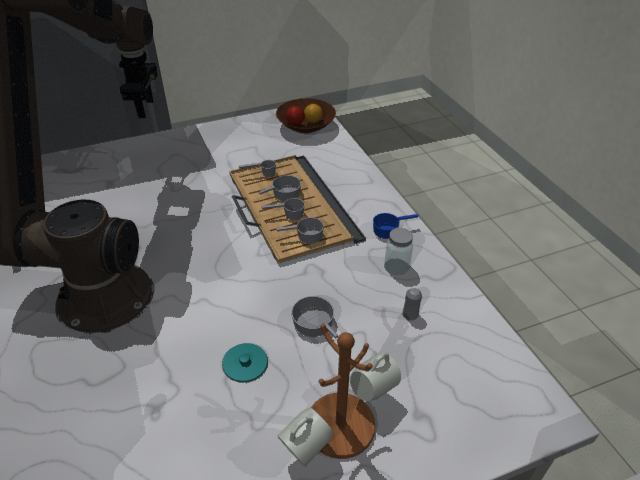

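```bash
cat > h.py <<'E'
import numpy as np, cv2
from cell import env
from scipy.optimize import least_squares
def cloud(n='top'):
    c=env.read_camera(n); Z=c['range_z'].astype(float)
    v,u=np.mgrid[0:480,0:640]
    P=np.stack([(u-c['cx'])/c['fx']*Z,(v-c['cy'])/c['fy']*Z,Z],-1)
    R=cv2.Rodrigues(np.array(c['rvec'],float))[0]
    W=(P-np.array(c['tvec']).ravel())@R   # R^T (P-t)
    W[Z==0]=np.nan
    return c,W
def circ(p,r=None):
    f=lambda q:np.hypot(p[:,0]-q[0],p[:,1]-q[1])-(r or q[2])
    q=least_squares(f,[*np.mean(p,0)[:2],r or 40],loss='soft_l1',f_scale=1.5).x
    return q,np.sqrt(np.mean(f(q)**2))
E
python3 - <<'E'
from h import *
c,W=cloud()
hsv=cv2.cvtColor(c['image'],cv2.COLOR_BGR2HSV)
for n,(u,v) in dict(E=(170,236),B=(213,229),D=(250,233),C=(288,229),A=(390,266)).items():
    w=W[v-28:v+45,u-28:u+45].reshape(-1,3)
    ce=W[v,u]; z0=np.median(W[v-2:v+3,u-2:u+3,2])
    print(n,np.round(ce,1),'floor z',round(z0,1), 'z pct',np.round(np.nanpercentile(w[:,2],[2,25,50,75,95,99]),1))
    print(np.round(W[v,u-22:u+23,2]).tolist())
E
```

```text
E [584.7 360.9  19.8] floor z 17.5 z pct [-3.9 10.2 14.6 18.5 48.1 62.3]
[3.0, 3.0, 4.0, 0.0, 27.0, 20.0, 10.0, 17.0, 15.0, 14.0, 12.0, 54.0, 46.0, 45.0, 35.0, 33.0, 21.0, 16.0, 21.0, 11.0, 13.0, 19.0, 20.0, 18.0, 16.0, 18.0, 19.0, 17.0, 50.0, 32.0, 16.0, 10.0, 11.0, 10.0, 12.0, 15.0, 20.0, 11.0, 14.0, 15.0, 13.0, 23.0, 17.0, 16.0, 15.0]
B [604.6 232.4  21. ] floor z 17.6 z pct [ 7.2 12.6 15.5 18.8 52.  63. ]
[16.0, 16.0, 14.0, 15.0, 52.0, 49.0, 37.0, 38.0, 24.0, 17.0, 18.0, 11.0, 8.0, 19.0, 17.0, 21.0, 23.0, 15.0, 14.0, 15.0, 16.0, 22.0, 21.0, 18.0, 11.0, 17.0, 14.0, 20.0, 13.0, 13.0, 19.0, 16.0, 23.0, 10.0, 22.0, 56.0, 33.0, 18.0, 13.0, 9.0, 15.0, 20.0, 15.0, 18.0, 16.0]
D [591.7 121.8  23.3] floor z 17.5 z pct [ 0.  12.1 15.1 18.5 52.2 63. ]
[24.0, 16.0, 19.0, 11.0, 11.0, 17.0, 13.0, 15.0, 16.0, 21.0, 54.0, 42.0, 33.0, 25.0, 18.0, 16.0, 23.0, 16.0, 13.0, 15.0, 20.0, 16.0, 23.0, 20.0, 18.0, 19.0, 17.0, 20.0, 18.0, 19.0, 21.0, 61.0, 13.0, 20.0, 7.0, 14.0, 13.0, 17.0, 14.0, 8.0, 11.0, 15.0, 18.0, 16.0, 15.0]
C [603.8  10.1  13.6] floor z 16.1 z pct [-5.9  3.2 12.6 16.8 27.5 59.7]
[19.0, 13.0, 15.0, 11.0, 7.0, 16.0, 7.0, 11.0, 56.0, 44.0, 31.0, 17.0, 15.0, 20.0, 18.0, 21.0, 21.0, 19.0, 16.0, 22.0, 17.0, 16.0, 14.0, 20.0, 16.0, 15.0, 18.0, 16.0, 16.0, 20.0, 19.0, 18.0, 14.0, 27.0, 54.0, 20.0, 11.0, 15.0, 17.0, 13.0, 14.0, 14.0, 9.0, 29.0, -6.0]
A [ 492.7 -292.1   -1.1] floor z 3.5 z pct [-7.4 -2.2  0.6  3.7 19.9 44.6]
[-5.0, 6.0, 2.0, 42.0, 17.0, 2.0, 2.0, -2.0, 5.0, -0.0, -4.0, 1.0, 1.0, 8.0, 4.0, -3.0, -0.0, 8.0, 8.0, 2.0, 4.0, 2.0, -1.0, 2.0, 4.0, 1.0, -0.0, 1.0, 8.0, 7.0, 6.0, 1.0, 2.0, 1.0, -2.0, 2.0, 2.0, 16.0, 28.0, 38.0, -7.0, -2.0, 4.0, 4.0, -0.0]
```

```bash
cat >> h.py <<'E'
from scipy.spatial.transform import Rotation as Rot
RAD=dict(A=54,B=47,C=40,D=33,E=26)
def view(n='top'):
    "camera, origin, unit rays (world), cloud (world)"
    s=env.state(); c=env.read_camera(n); Z=c['range_z'].astype(float)
    v,u=np.mgrid[0:480,0:640]
    x,y=(u-c['cx'])/c['fx'],(v-c['cy'])/c['fy']
    if n=='wrist':
        th=np.hypot(x,y); k=np.where(th>1e-6,np.sin(th)/np.maximum(th,1e-6),1)
        d=np.stack([x*k,y*k,np.cos(th)],-1)
        Rt=Rot.from_euler('xyz',s['tcp_rot']).as_matrix(); T=np.array(c['tool_from_camera'])
        Rw=Rt@T[:3,:3]; o=Rt@T[:3,3]+s['eef_pos']
    else:
        d=np.stack([x,y,np.ones_like(x)],-1)
        R=cv2.Rodrigues(np.array(c['rvec'],float))[0]; Rw=R.T; o=-R.T@np.array(c['tvec']).ravel()
    P=d/np.where(d[...,2:]>.1,d[...,2:],np.nan)*np.where(Z>0,Z,np.nan)[...,None]
    return c,o,d@Rw.T,P@Rw.T+o
def cast(o,d,z): return o+d*((z-o[2])/d[...,2])[...,None]
def cup(V,name,guess,base,ztol=9):
    c,o,d,W=V; r=RAD[name]; g=np.array(guess,float)[:2]
    H=cast(o,d,base+40)[...,:2]; K=cast(o,d,base+47.5)[...,:2]
    h=W[...,2]-base
    for _ in range(6):
        rr=np.hypot(*(H-g).transpose(2,0,1))
        m=(abs(h-40)<ztol)&(abs(rr-r+1.2)<(12 if _<2 else 5))
        p=H[m]
        if len(p)<8: return None
        q=least_squares(lambda q:np.hypot(*(p-q).T)-(r-1.25),g,loss='soft_l1',f_scale=1.5).x; g=q
    e=np.sqrt(np.mean((np.hypot(*(p-g).T)-r+1.25)**2))
    kr=K-g; rr=np.hypot(kr[...,0],kr[...,1])
    m=(abs(h-46)<ztol)&(rr>r+8)&(rr<104)
    k=kr[m]
    a=None
    if len(k)>4:
        u=k/np.hypot(*k.T)[:,None]; a=np.arctan2(*u.mean(0)[::-1])
        for _ in range(3):
            off=np.angle(np.exp(1j*(np.arctan2(k[:,1],k[:,0])-a))); s=abs(off)<.2
            if s.sum(): a+=np.median(off[s])
    return dict(c=g.round(1),n=len(p),rms=round(e,2),yaw=None if a is None else round(float(a),3),nk=len(k))
E
python3 - <<'E'
from h import *
V=view(); print('cam',V[1])
for n,g in dict(E=(585,361),B=(604,232),D=(590,122),C=(602,10),A=(493,-292)).items():
    print(n,cup(V,n,g,0 if n=='A' else 14))
V2=view('wrist'); cv2.imwrite('pics/w0.png',V2[0]['image']); print(V2[0]['fx'],V2[0]['tool_from_camera'])
V3=view('side')
for n,g in dict(E=(585,361),B=(604,232),D=(590,122),C=(602,10),A=(493,-292)).items():
    print(n,cup(V3,n,g,0 if n=='A' else 14))
for nm,(u,v) in dict(lid=(410,335),mug1=(485,248),mug2=(512,318),post=(522,284),barL=(208,285),barR=(262,285)).items(): print(nm,np.nanmedian(V[3][v-3:v+4,u-3:u+4].reshape(-1,3),0).round())
E
```

```text
cam [ 443.5801756  -130.27188601 1634.23851447]
E {'c': array([582.7, 357.7]), 'n': 75, 'rms': np.float64(1.89), 'yaw': -3.284, 'nk': 111}
B {'c': array([602.6, 231. ]), 'n': 139, 'rms': np.float64(1.77), 'yaw': -2.635, 'nk': 83}
D {'c': array([588.4, 121.2]), 'n': 92, 'rms': np.float64(1.64), 'yaw': 2.952, 'nk': 137}
C {'c': array([597.6,   9.6]), 'n': 99, 'rms': np.float64(1.5), 'yaw': 2.962, 'nk': 84}
A {'c': array([ 489.6, -285.5]), 'n': 144, 'rms': np.float64(1.64), 'yaw': -1.326, 'nk': 48}
371.64829954431775 [[ 2.26495114e-05 -9.71693282e-01 -2.36245985e-01  6.63522552e+01]
 [ 9.99999323e-01  2.96895199e-04 -1.12527446e-03 -9.39787705e-01]
 [ 1.16356193e-03 -2.36245800e-01  9.71692631e-01 -1.69283555e+02]
 [ 0.00000000e+00  0.00000000e+00  0.00000000e+00  1.00000000e+00]]
E {'c': array([581.1, 350.1]), 'n': 57, 'rms': np.float64(2.4), 'yaw': -3.241, 'nk': 77}
B {'c': array([600.8, 223.1]), 'n': 126, 'rms': np.float64(2.48), 'yaw': -2.922, 'nk': 76}
D {'c': array([586.8, 113.6]), 'n': 93, 'rms': np.float64(2.34), 'yaw': 2.97, 'nk': 133}
C {'c': array([595.7,   1.8]), 'n': 133, 'rms': np.float64(2.37), 'yaw': 2.97, 'nk': 82}
A {'c': array([ 488., -293.]), 'n': 237, 'rms': np.float64(2.29), 'yaw': -1.329, 'nk': 64}
lid [ 292. -345.   20.]
mug1 [ 537. -538.  127.]
mug2 [ 346. -607.  126.]
post [ 439. -573.  315.]
barL [439. 244.  37.]
barR [438.  88.   1.]
```

```bash
cat >> h.py <<'E'
def go(x,y,z,yaw=None):
    s=env.state(); p=s['eef_pos']; r,pt,w=s['tcp_rot']
    R=Rot.from_euler('xyz',s['tcp_rot']).as_matrix()
    d=R.T@(np.array([x,y,z])-p)/1000
    t=0 if yaw is None else float((w-yaw+np.pi)%(2*np.pi)-np.pi)
    print('delta',d.round(4).tolist(),'turn',round(t,3),'norm',round(float(np.linalg.norm(d)),3))
E
python3 -c "
from h import *
print(env.state()['joints'].round(3)); go(530,200,250,3.0)"
```

```text
[ 1.064  0.491  1.559 -0.     1.092 -0.106]
delta [-0.41, -0.234, -0.0355] turn -0.259 norm 0.473
```

```bash
python3 -m pendant '[[[0.4,-0.05,-0.03,-0.005,-0.05],[0.4,-0.1,-0.06,-0.01,-0.1],[0.4,-0.15,-0.09,-0.015,-0.15],[0.4,-0.2,-0.12,-0.02,-0.2],[0.4,-0.25,-0.15,-0.02,-0.26],[0.4,-0.29,-0.17,-0.03,-0.26],[0.4,-0.33,-0.19,-0.03,-0.26],[0.4,-0.37,-0.21,-0.035,-0.26]]]' && python3 -m pendant '[[[0.4,-0.02,-0.01,0,0],[0.4,-0.035,-0.02,0,0],[0.4,-0.04,-0.025,0,0],[0.4,-0.04,-0.025,0,0],[0.4,-0.04,-0.025,0,0],[0.4,-0.04,-0.025,0,0],[0.4,-0.04,-0.025,0,0],[0.4,-0.04,-0.025,0,0]]]'
cat > m.py <<'E'
from h import *
import sys
G=dict(E=(583,358),B=(602,231),D=(588,121),C=(598,9),A=(490,-286))
s=env.state(); print(s['t'].__round__(2),s['eef_pos'].round(1),s['tcp_rot'].round(3),s['opening'].__round__(3),s['joints'].round(2))
for cam in sys.argv[1].split(','):
    V=view(cam)
    for n in sys.argv[2]:
        print(cam,n,cup(V,n,G[n],0 if n=='A' else 14,ztol=6 if cam=='wrist' else 9))
if len(sys.argv)>3: cv2.imwrite('pics/'+sys.argv[3]+'.png',V[0]['image'])
E
python3 m.py top,wrist BCDEA w1
```

```text
t: 1.1
eef_pos: [486.0, 256.7, 247.5]
tcp_rot: [3.141, 0.0, 3.001]
ft_force: [0.5, 1.0, 0.2]
opening: 0.415
t: 1.9
eef_pos: [520.9, 228.6, 247.3]
tcp_rot: [3.141, 0.0, 3.002]
ft_force: [0.7, -0.1, 0.2]
opening: 0.398
1.9 [520.9 228.6 247.3] [3.141 0.    3.002] 0.398 [ 0.3   0.38  1.66  0.    1.11 -1.13]
top B {'c': array([602. , 231.1]), 'n': 107, 'rms': np.float64(1.8), 'yaw': -1.525, 'nk': 20}
top C {'c': array([597.4,   9.7]), 'n': 100, 'rms': np.float64(1.62), 'yaw': 2.965, 'nk': 86}
top D {'c': array([588.3, 121.3]), 'n': 91, 'rms': np.float64(1.71), 'yaw': 2.954, 'nk': 122}
top E None
top A {'c': array([ 489.4, -285.5]), 'n': 145, 'rms': np.float64(1.65), 'yaw': -1.325, 'nk': 45}
wrist B {'c': array([602.8, 229.5]), 'n': 323, 'rms': np.float64(1.23), 'yaw': -2.94, 'nk': 490}
wrist C {'c': array([598. ,   9.6]), 'n': 146, 'rms': np.float64(1.54), 'yaw': 2.97, 'nk': 432}
wrist D {'c': array([588.5, 119.8]), 'n': 155, 'rms': np.float64(1.33), 'yaw': 2.955, 'nk': 677}
wrist E {'c': array([582.2, 354.7]), 'n': 324, 'rms': np.float64(1.51), 'yaw': 3.015, 'nk': 661}
wrist A {'c': array([ 488.1, -285.3]), 'n': 136, 'rms': np.float64(2.28), 'yaw': None, 'nk': 0}
```

View pics/w1.png

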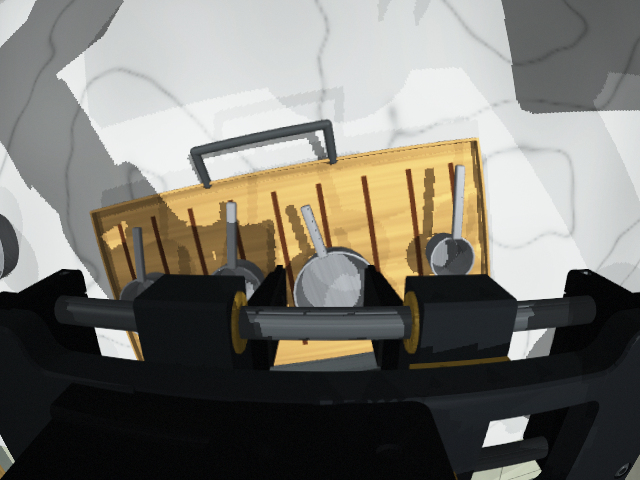

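```bash
python3 -c "
from h import *
go(534,216,100,-2.94); go(534,216,38.5,-2.94)"
```

```text
delta [-0.0145, -0.0105, 0.1473] turn -0.342 norm 0.148
delta [-0.0145, -0.0105, 0.2088] turn -0.342 norm 0.21
```

```bash
python3 -m pendant '[[[0.4,-0.004,-0.003,0.03,-0.09],[0.4,-0.008,-0.006,0.06,-0.18],[0.4,-0.012,-0.009,0.09,-0.27],[0.4,-0.0145,-0.0105,0.11,-0.342],[0.4,-0.0145,-0.0105,0.13,-0.342],[0.4,-0.0145,-0.0105,0.147,-0.342],[0.4,-0.0145,-0.0105,0.147,-0.342],[0.4,-0.0145,-0.0105,0.147,-0.342]]]'
python3 m.py wrist B w2;  python3 -c "
from h import *
go(534,216,38.5,-2.94)"
```

```text
t: 2.8
eef_pos: [534.2, 215.8, 100.5]
tcp_rot: [3.142, -0.0, -2.94]
ft_force: [-0.0, 0.7, -1.1]
opening: 0.4
2.8 [534.2 215.8 100.5] [ 3.142 -0.    -2.94 ] 0.4 [ 0.27  0.56  1.8   0.    0.79 -1.5 ]
wrist B {'c': array([602. , 229.1]), 'n': 376, 'rms': np.float64(1.51), 'yaw': -2.94, 'nk': 1241}
delta [0.0005, 0.0002, 0.0625] turn -0.0 norm 0.063
```

View pics/w2.png

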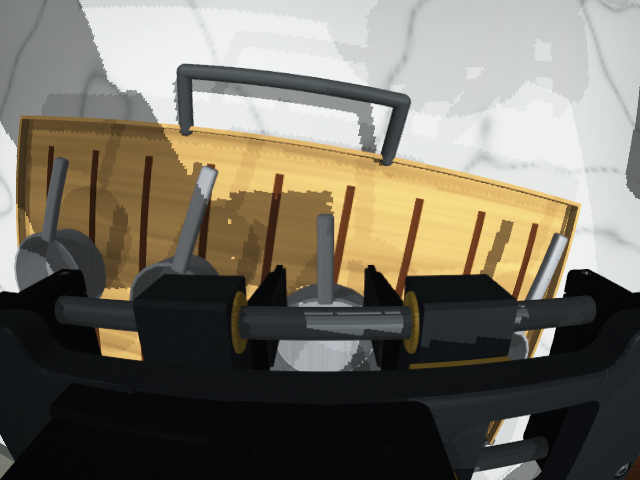

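The handle lies centred and square between the fingers (column 325). I'll descend, close and lift a little.

```bash
python3 -m pendant '[[[0.4,0,0,0.02,0],[0.4,0,0,0.04,0],[0.4,0,0,0.055,0],[0.4,0,0,0.062,0],[0.4,0,0,0.062,0],[0,0,0,0.062,0],[0,0,0,0.062,0],[0,0,0,0.062,0]]]' && python3 -m pendant '[[[0,0,0,0,0],[0,0,0,0,0],[0,0,0,0,0],[0,0,0,-0.01,0],[0,0,0,-0.03,0],[0,0,0,-0.055,0],[0,0,0,-0.08,0],[0,0,0,-0.1,0]]]'
python3 m.py top A; python3 -c "
from h import *
v=view('wrist');cv2.imwrite('pics/w3.png',v[0]['image'])"
```

```text
t: 3.65
eef_pos: [534.4, 215.9, 39.0]
tcp_rot: [3.141, 0.001, -2.94]
ft_force: [1.0, -0.1, -0.5]
opening: 0.199
t: 4.45
eef_pos: [534.2, 215.7, 140.1]
tcp_rot: [3.141, 0.001, -2.94]
ft_force: [0.2, -0.6, -0.8]
opening: 0.099
4.45 [534.2 215.7 140.1] [ 3.141e+00  1.000e-03 -2.940e+00] 0.099 [ 0.27  0.51  1.76  0.    0.87 -1.5 ]
top A {'c': array([ 489.6, -285.4]), 'n': 139, 'rms': np.float64(1.57), 'yaw': -1.327, 'nk': 47}
```

View pics/w3.png

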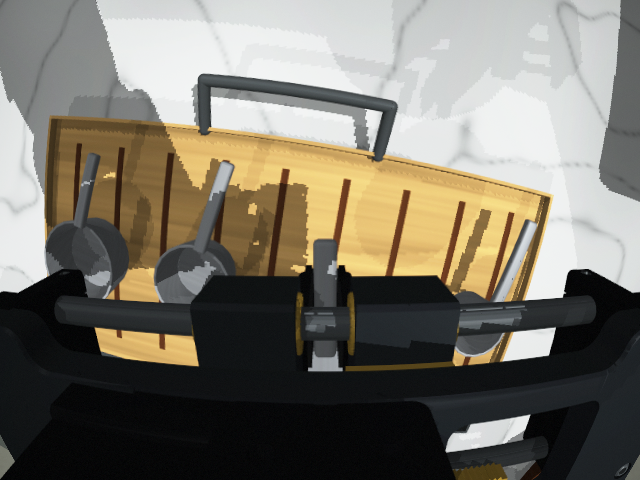

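```bash
python3 -c "
from h import *
go(475,-60,160); go(421,-299.5,160)"
```

```text
delta [0.114, -0.2584, -0.0196] turn 0 norm 0.283
delta [0.2148, -0.4823, -0.0201] turn 0 norm 0.528
```

```bash
python3 -m pendant '[[[0,0.006,-0.014,-0.01,0],[0,0.02,-0.045,-0.02,0],[0,0.036,-0.08,-0.02,0],[0,0.052,-0.12,-0.02,0],[0,0.068,-0.155,-0.02,0],[0,0.085,-0.195,-0.02,0],[0,0.102,-0.23,-0.02,0],[0,0.11,-0.25,-0.02,0]]]'
python3 m.py top,wrist A; python3 -c "
from h import *
go(421,-299.5,160)"
```

```text
t: 5.35
eef_pos: [474.5, -53.8, 157.7]
tcp_rot: [3.141, -0.002, -2.942]
ft_force: [0.7, 0.5, -1.2]
opening: 0.101
5.35 [474.5 -53.8 157.7] [ 3.141e+00 -2.000e-03 -2.942e+00] 0.101 [-0.25  0.36  1.98 -0.    0.81 -2.02]
top A {'c': array([ 489.6, -285.5]), 'n': 144, 'rms': np.float64(1.62), 'yaw': -1.326, 'nk': 46}
wrist A {'c': array([ 488.7, -286.9]), 'n': 1340, 'rms': np.float64(1.99), 'yaw': -1.327, 'nk': 229}
delta [0.1014, -0.2303, -0.0022] turn 0 norm 0.252
```

```bash
python3 -m pendant '[[[0,0.008,-0.018,0,0],[0,0.025,-0.055,0,0],[0,0.042,-0.095,0,0],[0,0.06,-0.135,0,0],[0,0.077,-0.175,0,0],[0,0.092,-0.21,0,0],[0,0.1,-0.227,0,0],[0,0.1015,-0.231,0,0]]]' && python3 -m pendant '[[[0,0,0,0.005,0],[0,0,0,0.02,0],[0,0,0,0.04,0],[0,0,0,0.055,0],[0,0,0,0.06,0],[0,0,0,0.06,0],[0,0,0,0.06,0],[0,0,0,0.06,0]]]'
python3 -c "
from h import *
go(421.1,-300.1,29); v=view('side');cv2.imwrite('pics/s1.png',cv2.resize(v[0]['image'][250:400,220:420],(800,600)))
v=view('top');cv2.imwrite('pics/t1.png',cv2.resize(v[0]['image'][200:320,330:490],(800,600)))"
```

```text
t: 6.25
eef_pos: [422.4, -299.1, 157.6]
tcp_rot: [3.141, -0.001, -2.942]
ft_force: [0.7, 0.2, -2.2]
opening: 0.102
t: 7.05
eef_pos: [423.4, -297.8, 98.8]
tcp_rot: [-3.141, 0.001, -2.94]
ft_force: [0.4, -1.0, -1.8]
opening: 0.101
delta [0.0027, -0.0018, 0.0698] turn 0 norm 0.07
```

View pics/s1.png

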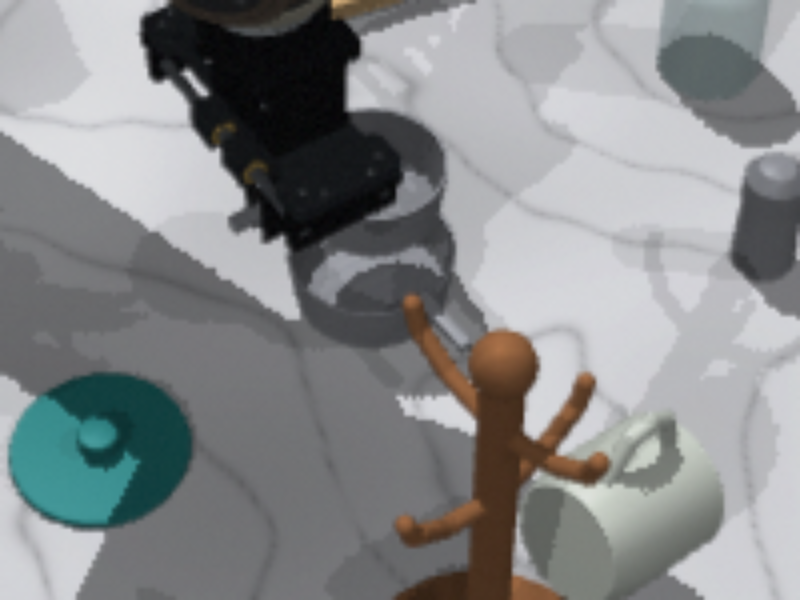

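```bash
python3 -m pendant '[[[0,0.0027,-0.0018,0.01,0],[0,0.0027,-0.0018,0.025,0],[0,0.0027,-0.0018,0.04,0],[0,0.0027,-0.0018,0.05,0],[0,0.0027,-0.0018,0.058,0],[0,0.0027,-0.0018,0.064,0],[0,0.0027,-0.0018,0.069,0],[0,0.0027,-0.0018,0.069,0]]]'
python3 -c "
from h import *
print(env.state()['ft_force']);go(421.1,-300.1,29);v=view('wrist');cv2.imwrite('pics/w4.png',v[0]['image'])"
```

```text
t: 7.95
eef_pos: [420.7, -300.1, 28.7]
tcp_rot: [3.141, -0.0, -2.94]
ft_force: [0.2, 0.1, -1.6]
opening: 0.102
[ 0.2092269   0.06332571 -1.61164738]
delta [-0.0004, -0.0001, -0.0003] turn 0 norm 0.001
```

View pics/w4.png

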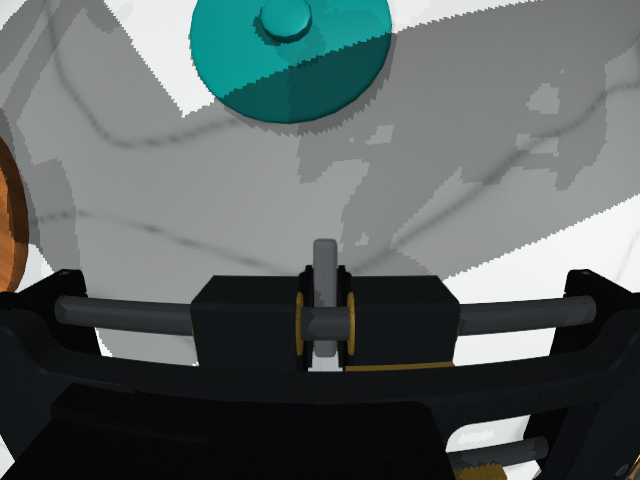

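```bash
python3 -m pendant '[[[0,0,0,0.001,0],[0,0,0,0.001,0],[0.3,0,0,0.001,0],[0.3,0,0,0.001,0],[0.3,0,0,0.001,0],[0.3,0,0,0.001,0],[0.3,0,0,-0.01,0],[0.3,0,0,-0.03,0]]]' && python3 -m pendant '[[[0.3,0,0,-0.03,0],[0.3,0.0,0,-0.07,0],[0.3,0.0,0,-0.1,0],[0.3,-0.04,0.05,-0.11,0],[0.3,-0.04,0.1,-0.12,0],[0.3,-0.04,0.15,-0.12,0],[0.3,-0.04,0.2,-0.12,0],[0.3,-0.04,0.21,-0.12,0]]]'
cat > n.py <<'E'
from h import *
import sys
# nested set: python3 n.py cams cx cy cups ; base height of each = 3*level
G=(float(sys.argv[2]),float(sys.argv[3]))
for cam in sys.argv[1].split(','):
    V=view(cam)
    for i,n in enumerate(sys.argv[4]): print(cam,n,cup(V,n,G,3*i,7))
cv2.imwrite('pics/n.png',V[0]['image'])
E
python3 n.py top,wrist 489 -286 AB; python3 m.py top CDE; python3 -c "
import cv2;a=cv2.imread('pics/n.png');cv2.imwrite('pics/n1.png',a)"
```

```text
t: 8.8
eef_pos: [420.3, -299.8, 59.2]
tcp_rot: [3.14, -0.001, -2.94]
ft_force: [0.1, -0.4, 0.5]
opening: 0.299
t: 9.6
eef_pos: [416.5, -83.4, 180.1]
tcp_rot: [3.141, 0.0, -2.939]
ft_force: [0.2, -0.1, 0.0]
opening: 0.298
top A {'c': array([ 489.4, -285.7]), 'n': 124, 'rms': np.float64(1.64), 'yaw': -2.087, 'nk': 80}
top B {'c': array([ 489.4, -282. ]), 'n': 148, 'rms': np.float64(2.39), 'yaw': -2.114, 'nk': 103}
wrist A {'c': array([ 489.7, -287.8]), 'n': 1006, 'rms': np.float64(2.4), 'yaw': -2.488, 'nk': 681}
wrist B {'c': array([ 487.1, -283.5]), 'n': 1245, 'rms': np.float64(2.81), 'yaw': -2.422, 'nk': 803}
9.7 [417.  -83.9 180.2] [-3.142  0.    -2.937] 0.301 [-0.35  0.26  2.07  0.    0.82 -2.13]
top C {'c': array([597.4,   9.7]), 'n': 100, 'rms': np.float64(1.46), 'yaw': 2.963, 'nk': 81}
top D {'c': array([588.2, 121.3]), 'n': 93, 'rms': np.float64(1.66), 'yaw': -2.91, 'nk': 101}
top E {'c': array([582.4, 357.6]), 'n': 80, 'rms': np.float64(1.99), 'yaw': 2.998, 'nk': 84}
```

View pics/n1.png

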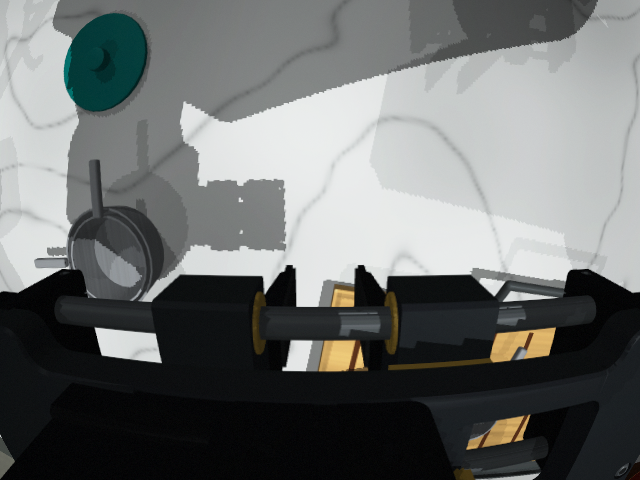

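```bash
python3 -c "
from h import *
go(528.7,21.5,100,2.966)"
```

```text
delta [-0.1301, 0.0823, 0.0802] turn 0.379 norm 0.174
```

```bash
python3 -m pendant '[[[0.4,-0.03,0.02,0,0.1],[0.4,-0.065,0.04,0.01,0.2],[0.4,-0.1,0.06,0.03,0.3],[0.4,-0.125,0.078,0.05,0.379],[0.4,-0.13,0.0823,0.07,0.379],[0.4,-0.13,0.0823,0.08,0.379],[0.4,-0.13,0.0823,0.08,0.379],[0.4,-0.13,0.0823,0.08,0.379]]]'
python3 m.py wrist C w5; python3 -c "
from h import *
go(528.7,21.5,38.8,2.966)
import cv2;a=cv2.imread('pics/w5.png');cv2.imwrite('pics/w5b.png',a[130:430,160:500])"
```

```text
t: 10.55
eef_pos: [528.9, 19.3, 99.8]
tcp_rot: [3.142, 0.0, 2.963]
ft_force: [0.4, 0.6, 0.9]
opening: 0.401
10.55 [528.9  19.3  99.8] [3.142 0.    2.963] 0.401 [-0.09  0.51  1.91  0.    0.72 -1.48]
wrist C {'c': array([588.9,   8.8]), 'n': 77, 'rms': np.float64(2.19), 'yaw': 2.967, 'nk': 1162}
delta [0.0008, 0.0021, 0.0613] turn -0.003 norm 0.061
```

View pics/w5b.png

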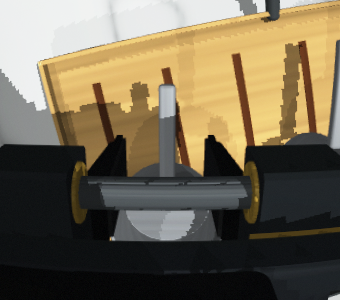

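The gripped cup is the grey 80 mm one. The blue look-alike at top-view (305,154) lies off the tray.

```bash
python3 -m pendant '[[[0.4,0.0008,0.0015,0.02,0],[0.4,0.0008,0.0015,0.04,0],[0.4,0.0008,0.0015,0.055,0],[0.4,0.0008,0.0015,0.061,0],[0.4,0.0008,0.0015,0.061,0],[0,0.0008,0.0015,0.061,0],[0,0.0008,0.0015,0.061,0],[0,0.0008,0.0015,0.061,0]]]' && python3 -m pendant '[[[0,0,0,0,0],[0,0,0,0,0],[0,0,0,0,0],[0,0,0,-0.01,0],[0,0,0,-0.03,0],[0,0,0,-0.055,0],[0,0,0,-0.085,0],[0,0,0,-0.12,0]]]'
python3 n.py top 489 -286 AB; python3 m.py top DE; python3 -c "
from h import *
import numpy as np
print(env.state()['joints'].round(2))
a=2.3; go(489-70*np.cos(a)*-1,-286+70*np.sin(a),160,a)"
```

```text
t: 11.4
eef_pos: [528.7, 21.8, 38.9]
tcp_rot: [3.141, 0.001, 2.964]
ft_force: [0.5, 0.6, 0.3]
opening: 0.205
t: 12.2
eef_pos: [527.8, 21.9, 159.4]
tcp_rot: [-3.142, -0.001, 2.964]
ft_force: [0.4, -0.2, 0.4]
opening: 0.102
top A {'c': array([ 489.6, -285.8]), 'n': 126, 'rms': np.float64(1.66), 'yaw': -2.04, 'nk': 82}
top B {'c': array([ 489.4, -282. ]), 'n': 145, 'rms': np.float64(2.34), 'yaw': -2.207, 'nk': 107}
12.25 [529.9  21.8 164.9] [3.141 0.006 2.964] 0.099 [-0.08  0.42  1.85  0.    0.87 -1.48]
top D {'c': array([587.7, 119.9]), 'n': 9, 'rms': np.float64(1.26), 'yaw': None, 'nk': 0}
top E {'c': array([582.6, 357.6]), 'n': 81, 'rms': np.float64(1.89), 'yaw': 2.997, 'nk': 86}
[-0.08  0.42  1.85  0.    0.86 -1.48]
delta [0.041, -0.267, 0.0021] turn 0.664 norm 0.27
```

```bash
python3 -m pendant '[[[0,0.003,-0.012,0,0.03],[0,0.008,-0.04,0,0.1],[0,0.014,-0.08,0,0.2],[0,0.02,-0.12,0,0.3],[0,0.026,-0.16,0,0.4],[0,0.032,-0.2,0,0.5],[0,0.038,-0.24,0,0.6],[0,0.041,-0.26,0,0.66]]]' && python3 -m pendant '[[[0,0,-0.007,0,0],[0,0,-0.007,0,0],[0,0,-0.007,0,0],[0,0,-0.007,0,0],[0,0,-0.007,0.01,0],[0,0,-0.007,0.03,0],[0,0,-0.007,0.05,0],[0,0,-0.007,0.05,0]]]'
python3 -c "
from h import *
import numpy as np
print(env.state()['joints'].round(2))
a=2.3; go(489+70*np.cos(a),-286+70*np.sin(a),32,a)
v=view('wrist');cv2.imwrite('pics/w6.png',v[0]['image'])"; python3 m.py top A
```

```text
t: 13.1
eef_pos: [439.9, -229.3, 157.0]
tcp_rot: [-3.141, -0.002, 2.296]
ft_force: [1.2, 0.2, -0.0]
opening: 0.1
t: 13.9
eef_pos: [436.0, -230.2, 105.8]
tcp_rot: [-3.141, -0.004, 2.305]
ft_force: [-0.7, 0.1, -1.0]
opening: 0.102
[-0.62  0.46  1.99  0.    0.69 -1.35]
delta [-0.0072, 0.0024, 0.0738] turn 0.005 norm 0.074
13.95 [ 436.5 -230.7  107.1] [-3.141e+00 -3.000e-03  2.305e+00] 0.101 [-0.62  0.46  1.99  0.    0.7  -1.35]
top A {'c': array([ 488.6, -284.8]), 'n': 76, 'rms': np.float64(1.6), 'yaw': -1.315, 'nk': 47}
```

View pics/w6.png

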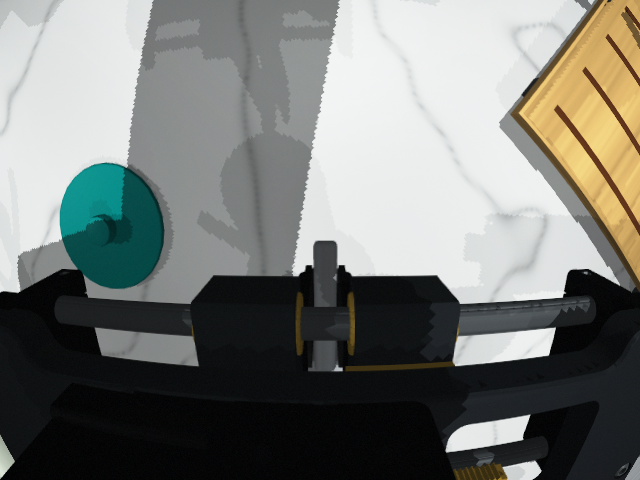

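```bash
python3 -m pendant '[[[0,-0.007,0.0024,0,0],[0,-0.007,0.0024,0.015,0],[0,-0.007,0.0024,0.035,0],[0,-0.007,0.0024,0.05,0],[0,-0.007,0.0024,0.062,0],[0,-0.007,0.0024,0.07,0],[0,-0.007,0.0024,0.0735,0],[0,-0.007,0.0024,0.0735,0]]]'; python3 -c "
from h import *
import numpy as np
print(env.state()['ft_force'])
a=2.3; go(489+70*np.cos(a),-286+70*np.sin(a),31,a)"
```

```text
t: 14.8
eef_pos: [443.4, -235.2, 34.6]
tcp_rot: [3.142, -0.0, 2.304]
ft_force: [0.6, 0.5, -1.2]
opening: 0.106
[ 0.58016569  0.5094748  -1.15552515]
delta [0.0017, 0.0001, 0.0036] turn 0.004 norm 0.004
```

```bash
python3 -m pendant '[[[0,0.0015,0,0.0015,0],[0,0.0015,0,0.003,0],[0,0.0015,0,0.003,0],[0,0.0015,0,0.003,0],[0,0.0015,0,0.003,0],[0,0.0015,0,0.003,0],[0,0.0015,0,0.003,0],[0,0.0015,0,0.003,0]]]'
```

```text
t: 15.6
eef_pos: [442.3, -234.0, 31.7]
tcp_rot: [3.142, -0.0, 2.304]
ft_force: [0.1, -0.2, -0.3]
opening: 0.102
```

```bash
python3 -m pendant '[[[0.3,0,0,0.001,0],[0.3,0,0,0.001,0],[0.3,0,0,0.001,0],[0.3,0,0,0.001,0],[0.3,0,0,-0.01,0],[0.3,0,0,-0.04,0],[0.3,0,0,-0.08,0],[0.3,0,0,-0.12,0]]]' && python3 -m pendant '[[[0.3,0,0.04,-0.02,-0.1],[0.3,0.0,0.09,-0.03,-0.2],[0.3,0.0,0.14,-0.03,-0.3],[0.3,0,0.19,-0.03,-0.4],[0.3,0,0.22,-0.03,-0.5],[0.3,0,0.24,-0.03,-0.6],[0.3,0,0.24,-0.03,-0.65],[0.3,0,0.24,-0.03,-0.65]]]'
python3 m.py top DEA; python3 -c "
from h import *
go(519.5,133,100,2.955)
t=view('top')[0]['image'][220:310,340:460]; w=view('wrist')[0]['image']; cv2.imwrite('pics/n2.png',np.hstack([cv2.resize(t,(400,300)),cv2.resize(w,(400,300))]))"
```

```text
t: 16.4
eef_pos: [442.0, -233.7, 153.7]
tcp_rot: [-3.142, -0.001, 2.304]
ft_force: [0.6, 0.2, -0.2]
opening: 0.301
t: 17.2
eef_pos: [620.7, -72.7, 182.2]
tcp_rot: [3.142, 0.0, 2.956]
ft_force: [0.3, -0.2, 0.3]
opening: 0.301
17.2 [620.7 -72.7 182.2] [3.142 0.    2.956] 0.301 [-0.22  0.52  1.6   0.    1.02 -1.61]
top D {'c': array([588.2, 121.4]), 'n': 91, 'rms': np.float64(1.67), 'yaw': 2.957, 'nk': 73}
top E {'c': array([582.9, 357.6]), 'n': 79, 'rms': np.float64(1.66), 'yaw': 2.998, 'nk': 87}
top A {'c': array([ 489.6, -285.5]), 'n': 147, 'rms': np.float64(1.82), 'yaw': -2.619, 'nk': 119}
delta [0.1378, 0.1836, 0.0822] turn -0.002 norm 0.244
```

View pics/n2.png

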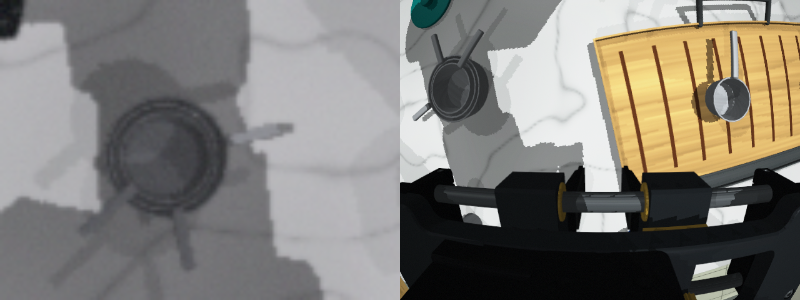

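```bash
python3 -m pendant '[[[0.4,0.02,0.025,0,0],[0.4,0.045,0.06,0,0],[0.4,0.07,0.1,0.01,0],[0.4,0.095,0.135,0.03,0],[0.4,0.12,0.165,0.05,0],[0.4,0.136,0.183,0.07,0],[0.4,0.136,0.183,0.082,0],[0.4,0.136,0.183,0.082,0]]]'
python3 m.py wrist D; python3 -c "
from h import *
go(521.5,132.7,38.8,2.956); w=view('wrist')[0]['image'];cv2.imwrite('pics/w7.png',w[130:430,160:500])"
```

```text
t: 18.15
eef_pos: [520.8, 131.5, 98.9]
tcp_rot: [-3.141, -0.002, 2.954]
ft_force: [0.4, -0.9, -0.1]
opening: 0.398
18.15 [520.8 131.5  98.9] [-3.141e+00 -2.000e-03  2.954e+00] 0.398 [ 0.12  0.52  1.89 -0.    0.73 -1.26]
wrist D {'c': array([580.9, 120.8]), 'n': 328, 'rms': np.float64(1.97), 'yaw': 2.96, 'nk': 1441}
delta [0.0004, 0.0016, 0.0609] turn -0.003 norm 0.061
```

View pics/w7.png

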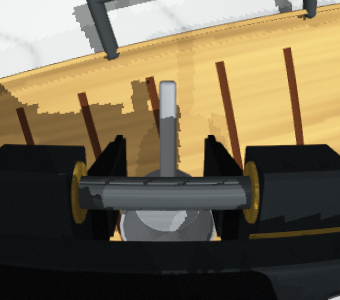

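```bash
python3 -m pendant '[[[0.4,0.0004,0.0016,0.02,0],[0.4,0.0004,0.0016,0.04,0],[0.4,0.0004,0.0016,0.055,0],[0.4,0.0004,0.0016,0.06,0],[0.4,0.0004,0.0016,0.06,0],[0,0.0004,0.0016,0.06,0],[0,0.0004,0.0016,0.06,0],[0,0.0004,0.0016,0.06,0]]]' && python3 -m pendant '[[[0,0,0,0,0],[0,0,0,0,0],[0,0,0,0,0],[0,0,0,-0.01,0],[0,0,0,-0.035,0],[0,0,0,-0.07,0],[0,0,0,-0.105,0],[0,0,0,-0.12,0]]]'
python3 m.py top EA; python3 -c "
from h import *
a=1.2; go(489+68.5*np.cos(a),-286+68.5*np.sin(a),160,a)"
```

```text
t: 19.05
eef_pos: [521.4, 133.4, 40.4]
tcp_rot: [3.141, 0.001, 2.954]
ft_force: [-0.7, -0.5, -0.6]
opening: 0.206
t: 19.85
eef_pos: [521.8, 133.6, 163.3]
tcp_rot: [3.14, 0.004, 2.954]
ft_force: [0.7, 0.1, -0.5]
opening: 0.101
19.85 [521.8 133.6 163.3] [3.14  0.004 2.954] 0.101 [ 0.13  0.43  1.83  0.    0.88 -1.26]
top E {'c': array([582.7, 357.6]), 'n': 80, 'rms': np.float64(1.68), 'yaw': 3.0, 'nk': 86}
top A {'c': array([ 489.3, -285.6]), 'n': 153, 'rms': np.float64(1.89), 'yaw': -2.687, 'nk': 125}
delta [-0.058, -0.3512, 0.004] turn 1.754 norm 0.356
```

```bash
python3 -m pendant '[[[0,-0.002,-0.012,0,0.05],[0,-0.006,-0.04,0,0.15],[0,-0.012,-0.075,0,0.28],[0,-0.018,-0.11,0,0.4],[0,-0.024,-0.145,0,0.52],[0,-0.03,-0.18,0,0.64],[0,-0.035,-0.21,0,0.76],[0,-0.04,-0.24,0,0.88]]]' ; python3 -c "
from h import *
a=1.2; go(489+68.5*np.cos(a),-286+68.5*np.sin(a),110,a)"
```

```text
t: 20.7
eef_pos: [514.4, -111.7, 158.3]
tcp_rot: [-3.14, -0.002, 2.066]
ft_force: [0.9, 0.8, -0.5]
opening: 0.099
delta [-0.097, -0.0529, 0.0482] turn 0.866 norm 0.121
```

```bash
python3 -m pendant '[[[0,-0.015,-0.008,0,0.12],[0,-0.03,-0.016,0,0.24],[0,-0.045,-0.024,0,0.36],[0,-0.06,-0.032,0,0.48],[0,-0.075,-0.04,0,0.6],[0,-0.088,-0.048,0,0.72],[0,-0.095,-0.052,0.01,0.83],[0,-0.097,-0.053,0.02,0.866]]]' && python3 -m pendant '[[[0,0,0,0,0],[0,0,0,0,0],[0,0,0,0.01,0],[0,0,0,0.025,0],[0,0,0,0.03,0],[0,0,0,0.03,0],[0,0,0,0.03,0],[0,0,0,0.03,0]]]'; python3 -c "
from h import *
a=1.2; go(489+68.5*np.cos(a),-286+68.5*np.sin(a),36,a)
t=view('side')[0]['image'];cv2.imwrite('pics/s2.png',cv2.resize(t[250:370,240:400],(640,480)))"; python3 m.py top A
```

```text
t: 21.5
eef_pos: [514.9, -221.7, 138.0]
tcp_rot: [-3.14, -0.0, 1.2]
ft_force: [1.2, -0.2, -1.6]
opening: 0.104
t: 22.3
eef_pos: [516.2, -220.4, 110.2]
tcp_rot: [3.141, 0.0, 1.208]
ft_force: [-1.0, -0.1, -1.1]
opening: 0.104
delta [-0.0025, -0.0017, 0.0742] turn 0.008 norm 0.074
22.35 [ 516.2 -220.4  110.2] [3.141 0.    1.208] 0.1 [-0.52  0.53  1.83  0.    0.79 -0.16]
top A {'c': array([ 499. , -283.6]), 'n': 59, 'rms': np.float64(2.79), 'yaw': -2.149, 'nk': 89}
```

View pics/s2.png

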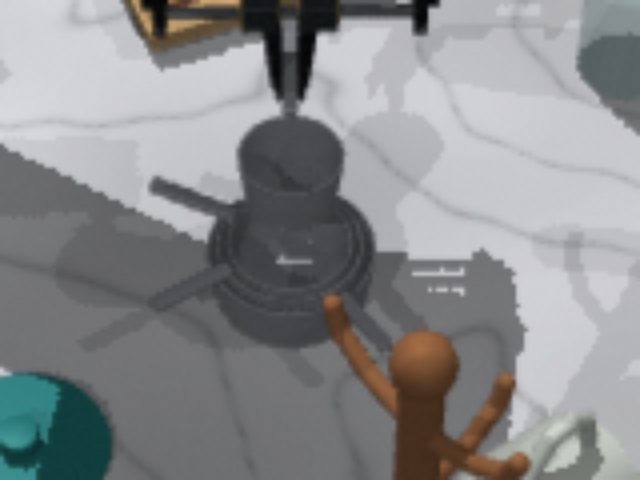

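Cup D hangs level above the nest, with three handles fanned out below it. I'll lower it.

```bash
python3 -m pendant '[[[0,-0.0025,-0.0017,0,0],[0,-0.0025,-0.0017,0.015,0],[0,-0.0025,-0.0017,0.035,0],[0,-0.0025,-0.0017,0.05,0],[0,-0.0025,-0.0017,0.062,0],[0,-0.0025,-0.0017,0.07,0],[0,-0.0025,-0.0017,0.074,0],[0,-0.0025,-0.0017,0.074,0]]]'; python3 -m pendant '[[[0,0,0,0,0],[0,0,0,0,0],[0,0,0,0,0],[0,0,0,0,0],[0,0,0,0,0],[0,0,0,0,0],[0,0,0,0,0],[0,0,0,0,0]]]'
```

```text
t: 23.2
eef_pos: [513.5, -222.1, 35.6]
tcp_rot: [-3.142, -0.0, 1.208]
ft_force: [-0.1, -0.9, -0.8]
opening: 0.101
t: 24.0
eef_pos: [513.5, -222.1, 35.7]
tcp_rot: [-3.142, -0.0, 1.208]
ft_force: [-0.6, 0.6, 0.3]
opening: 0.1
```

```bash
python3 -m pendant '[[[0.3,0,0,0,0],[0.3,0,0,0,0],[0.3,0,0,0,0],[0.3,0,0,0,0],[0.3,0,0,-0.01,0],[0.3,0,0,-0.04,0],[0.3,0,0,-0.08,0],[0.3,0,0,-0.12,0]]]' && python3 -m pendant '[[[0.4,0.0,0,-0.03,0],[0.4,0.05,0.0,-0.06,-0.12],[0.4,0.1,0.0,-0.06,-0.25],[0.4,0.15,0,-0.06,-0.38],[0.4,0.2,0,-0.06,-0.5],[0.4,0.25,0,-0.06,-0.63],[0.4,0.3,0,-0.06,-0.76],[0.4,0.35,0,-0.06,-0.88]]]'; python3 -c "
from h import *
go(515.1,364.8,170,3.005)
t=view('top')[0]['image'][220:310,340:460];cv2.imwrite('pics/t3.png',cv2.resize(t,(640,480)))"; python3 m.py top EA
```

```text
t: 24.8
eef_pos: [513.2, -221.9, 157.6]
tcp_rot: [-3.141, -0.0, 1.208]
ft_force: [1.2, -1.6, -0.4]
opening: 0.303
t: 25.6
eef_pos: [635.4, 100.4, 216.7]
tcp_rot: [3.141, 0.0, 2.093]
ft_force: [0.6, -0.3, -0.3]
opening: 0.4
delta [0.2891, 0.0276, 0.0466] turn -0.912 norm 0.294
25.65 [637.  106.5 216.4] [ 3.139e+00 -1.000e-03  2.103e+00] 0.399 [ 0.06  0.52  1.5   0.    1.12 -0.47]
top E {'c': array([582.6, 357.9]), 'n': 81, 'rms': np.float64(1.72), 'yaw': 3.004, 'nk': 87}
top A {'c': array([ 489.6, -285.4]), 'n': 140, 'rms': np.float64(1.74), 'yaw': -2.957, 'nk': 144}
```

View pics/t3.png

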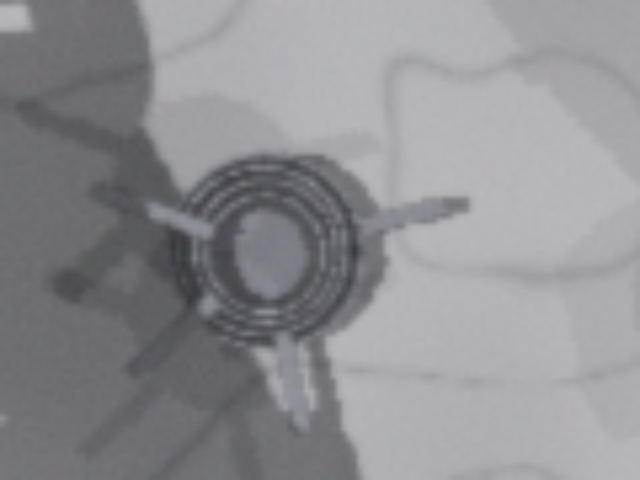

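```bash
python3 -m pendant '[[[0.4,0.04,0.004,0,-0.12],[0.4,0.08,0.008,0,-0.25],[0.4,0.12,0.012,0,-0.38],[0.4,0.16,0.016,0.01,-0.5],[0.4,0.2,0.02,0.02,-0.63],[0.4,0.24,0.024,0.03,-0.76],[0.4,0.28,0.027,0.05,-0.88],[0.4,0.289,0.0276,0.05,-0.912]]]'; python3 -c "
from h import *
go(515.1,364.8,100,3.005)"; python3 m.py wrist E
```

```text
t: 26.5
eef_pos: [513.7, 365.0, 164.1]
tcp_rot: [-3.14, -0.003, 3.006]
ft_force: [-0.0, -1.2, -0.2]
opening: 0.401
delta [-0.0016, 0.0001, 0.0641] turn 0.001 norm 0.064
26.5 [513.7 365.  164.1] [-3.140e+00 -3.000e-03  3.006e+00] 0.401 [ 0.51  0.55  1.6   0.    1.   -0.92]
wrist E {'c': array([582.1, 356.2]), 'n': 351, 'rms': np.float64(1.52), 'yaw': 3.008, 'nk': 1086}
```

```bash
python3 -m pendant '[[[0.4,-0.0016,0,0.02,0],[0.4,-0.0016,0,0.04,0],[0.4,-0.0016,0,0.056,0],[0.4,-0.0016,0,0.064,0],[0.4,-0.0016,0,0.064,0],[0.4,-0.0016,0,0.064,0],[0.4,-0.0016,0,0.064,0],[0.4,-0.0016,0,0.064,0]]]'; cat > k.py <<'E'
from h import *
s=env.state(); c,o,d,W=view('wrist'); K=cast(o,d,61.5)
R=Rot.from_euler('xyz',s['tcp_rot']).as_matrix(); T=(K-s['eef_pos'])@R
m=(abs(W[...,2]-60)<6)&(T[...,0]>8)&(T[...,0]<40)&(abs(T[...,1])<30)
t=T[m]; print(s['eef_pos'].round(1),m.sum(),'y median',np.median(t[:,1]).round(2),'spread',np.percentile(t[:,1],[5,95]).round(1),'slope',np.polyfit(t[:,0],t[:,1],1).round(3),'tip x',np.percentile(t[:,0],98).round(1))
go(515.1,364.8,39)
E
python3 k.py
```

```text
t: 27.35
eef_pos: [518.2, 363.0, 102.6]
tcp_rot: [3.141, 0.001, 3.0]
ft_force: [-0.7, -0.1, 0.6]
opening: 0.402
[518.2 363.  102.6] 799 y median 1.97 spread [-2.6  6.5] slope [-0.016  2.253] tip x 34.8
delta [0.0032, 0.0013, 0.0634] turn 0 norm 0.063
```

```bash
python3 -m pendant '[[[0.4,0.003,0.002,0.02,0],[0.4,0.003,0.002,0.04,0],[0.4,0.003,0.002,0.055,0],[0.4,0.003,0.002,0.0635,0],[0.4,0.003,0.002,0.0635,0],[0.4,0.003,0.002,0.0635,0],[0,0.003,0.002,0.0635,0],[0,0.003,0.002,0.0635,0]]]' && python3 -m pendant '[[[0,0,0,0,0],[0,0,0,0,0],[0,0,0,0,0],[0,0,0,0,0],[0,0,0,-0.01,0],[0,0,0,-0.035,0],[0,0,0,-0.07,0],[0,0,0,-0.12,0]]]'
python3 m.py top EA; python3 -c "
from h import *
a=0.05; go(489+68*np.cos(a),-286+68*np.sin(a),160,a)"
```

```text
t: 28.2
eef_pos: [515.5, 365.5, 39.0]
tcp_rot: [3.141, 0.001, 3.0]
ft_force: [-0.4, -0.5, 0.6]
opening: 0.286
t: 29.0
eef_pos: [514.3, 364.8, 158.3]
tcp_rot: [-3.139, -0.003, 3.0]
ft_force: [1.3, -0.2, -0.5]
opening: 0.103
29.0 [514.3 364.8 158.3] [-3.139e+00 -3.000e-03  3.000e+00] 0.103 [ 0.51  0.56  1.6   0.    0.98 -0.92]
top E None
top A {'c': array([ 489.5, -285.6]), 'n': 142, 'rms': np.float64(1.68), 'yaw': -2.955, 'nk': 137}
delta [-0.1309, -0.6371, 0.0054] turn 2.95 norm 0.65
```

```bash
python3 -m pendant '[[[0,0,-0.015,-0.005,0.08],[0,-0.005,-0.045,-0.005,0.2],[0,-0.01,-0.08,-0.005,0.33],[0,-0.018,-0.115,-0.005,0.46],[0,-0.026,-0.15,-0.005,0.59],[0,-0.034,-0.185,-0.005,0.72],[0,-0.042,-0.215,-0.005,0.85],[0,-0.049,-0.24,-0.005,0.98]]]'; python3 -c "
from h import *
go(545,-90,163); a=0.05; go(489+68*np.cos(a),-286+68*np.sin(a),160,a)"
```

```text
t: 29.85
eef_pos: [529.8, 119.2, 163.8]
tcp_rot: [3.141, 0.0, 2.014]
ft_force: [0.2, 0.1, -0.3]
opening: 0.103
delta [-0.1955, -0.076, 0.0008] turn 0 norm 0.21
delta [-0.3746, -0.1478, 0.0038] turn 1.964 norm 0.403
```

```bash
python3 -m pendant '[[[0,-0.024,-0.009,0,0.12],[0,-0.048,-0.019,0,0.24],[0,-0.072,-0.028,0,0.36],[0,-0.096,-0.038,0,0.48],[0,-0.12,-0.047,0,0.6],[0,-0.145,-0.056,0,0.72],[0,-0.17,-0.066,0,0.84],[0,-0.195,-0.076,0,0.96]]]'; python3 -c "
from h import *
a=0.05; go(489+68*np.cos(a),-286+68*np.sin(a),140,a)"
```

```text
t: 30.65
eef_pos: [546.0, -88.9, 163.7]
tcp_rot: [3.141, -0.0, 1.055]
ft_force: [-0.6, 0.4, -0.6]
opening: 0.105
delta [-0.1631, 0.105, 0.0238] turn 1.005 norm 0.195
```

```bash
python3 -m pendant '[[[0,-0.022,0.014,0,0.12],[0,-0.046,0.03,0,0.25],[0,-0.07,0.045,0,0.38],[0,-0.094,0.06,0,0.51],[0,-0.118,0.076,0,0.64],[0,-0.142,0.091,0,0.77],[0,-0.16,0.102,0.01,0.9],[0,-0.163,0.105,0.02,1.005]]]' && python3 -m pendant '[[[0,0,0,0,0],[0,0,0,0,0],[0,0,0,0.01,0],[0,0,0,0.02,0],[0,0,0,0.03,0],[0,0,0,0.03,0],[0,0,0,0.03,0],[0,0,0,0.03,0]]]'; python3 -c "
from h import *
a=0.05; go(489+68*np.cos(a),-286+68*np.sin(a),38,a)
t=view('side')[0]['image'];cv2.imwrite('pics/s3.png',cv2.resize(t[250:370,240:400],(640,480)))"; python3 m.py top A
```

```text
t: 31.45
eef_pos: [557.8, -283.7, 143.5]
tcp_rot: [3.141, -0.001, 0.048]
ft_force: [0.2, 0.4, -1.1]
opening: 0.105
t: 32.25
eef_pos: [558.0, -281.4, 113.4]
tcp_rot: [3.141, -0.0, 0.055]
ft_force: [-0.2, -0.3, -1.0]
opening: 0.102
delta [-0.0012, 0.0011, 0.0754] turn 0.005 norm 0.075
32.3 [ 558.  -281.4  113.5] [ 3.141e+00 -1.000e-03  5.500e-02] 0.099 [-0.57  0.6   1.66  0.    0.88  0.94]
top A None
```

```bash
python3 -m pendant '[[[0,-0.0012,0.001,0,0],[0,-0.0012,0.001,0.015,0],[0,-0.0012,0.001,0.035,0],[0,-0.0012,0.001,0.05,0],[0,-0.0012,0.001,0.062,0],[0,-0.0012,0.001,0.07,0],[0,-0.0012,0.001,0.076,0],[0,-0.0012,0.001,0.076,0]]]'; python3 -m pendant '[[[0,0,0,0,0],[0,0,0,0,0],[0,0,0,0,0],[0,0,0,0,0],[0,0,0,0,0],[0,0,0,0,0],[0,0,0,0,0],[0,0,0,0,0]]]'
```

```text
t: 33.15
eef_pos: [556.7, -282.4, 36.8]
tcp_rot: [-3.141, 0.0, 0.055]
ft_force: [0.6, -0.3, -0.2]
opening: 0.101
t: 33.95
eef_pos: [556.7, -282.4, 37.2]
tcp_rot: [-3.142, -0.0, 0.055]
ft_force: [0.4, -0.3, -1.0]
opening: 0.105
```

```bash
python3 -m pendant '[[[0.3,0,0,0,0],[0.3,0,0,0,0],[0.3,0,0,0,0],[0.3,0,0,0,0],[0.3,0,0,-0.01,0],[0.3,0,0,-0.04,0],[0.3,0,0,-0.08,0],[0.3,0,0,-0.12,0]]]' && python3 -m pendant '[[[0.3,0,-0.04,-0.03,-0.12],[0.3,0,-0.08,-0.06,-0.25],[0.3,0,-0.12,-0.06,-0.38],[0.3,0,-0.16,-0.06,-0.5],[0.3,0,-0.2,-0.06,-0.63],[0.3,0,-0.24,-0.06,-0.76],[0.3,0,-0.28,-0.06,-0.88],[0.3,0,-0.32,-0.06,-1.0]]]'; cat > b.py <<'E'
from h import *
import sys
s=env.state(); print(round(s['t'],2),s['eef_pos'].round(1),s['tcp_rot'].round(3))
for cam in sys.argv[1].split(','):
    c,o,d,W=view(cam); hsv=cv2.cvtColor(c['image'],cv2.COLOR_BGR2HSV)
    K=cast(o,d,46)
    m=(abs(W[...,2]-45)<7)&(abs(W[...,0]-438)<14)&(abs(W[...,1]-163)<90)&(hsv[...,2]<120)
    p=K[m]; print(cam,'bar n',len(p))
    if len(p)>10:
        f=np.polyfit(p[:,1],p[:,0],1); print('x=%.1f at y=163, slope %.4f'%(np.polyval(f,163),f[0]),'y',np.percentile(p[:,1],[1,99]).round(1),'x sd',np.std(p[:,0]-np.polyval(f,p[:,1])).round(2))
go(438,163,170,1.571)
E
python3 b.py top,side,wrist; python3 n.py top 489.4 -286 ABCDE; python3 -c "
from h import *
v=view('wrist')[0]['image'];t=view('top')[0]['image'][220:310,340:460]; s=view('side')[0]['image'][270:345,265:365]
cv2.imwrite('pics/f1.png',np.vstack([np.hstack([cv2.resize(t,(400,300)),cv2.resize(s,(400,300))]),np.hstack([cv2.resize(v,(400,300)),cv2.resize(view('top')[0]['image'][170:310,130:330],(400,300))])]))"
```

```text
t: 34.75
eef_pos: [556.5, -282.2, 159.1]
tcp_rot: [-3.141, 0.0, 0.055]
ft_force: [-0.4, 0.2, 0.5]
opening: 0.3
t: 35.55
eef_pos: [538.8, 38.7, 218.1]
tcp_rot: [3.141, -0.0, 1.06]
ft_force: [-0.1, -0.2, 0.2]
opening: 0.301
35.55 [538.8  38.7 218.1] [ 3.141 -0.     1.06 ]
top bar n 41
x=402.2 at y=163, slope 0.4078 y [224.9 245.5] x sd 6.4
side bar n 110
x=430.3 at y=163, slope -0.0269 y [ 87.5 239.4] x sd 3.66
wrist bar n 1474
x=434.1 at y=163, slope -0.0342 y [ 98.5 242.8] x sd 4.06
delta [0.0586, -0.1488, 0.0479] turn -0.513 norm 0.167
top A {'c': array([ 489.5, -285.6]), 'n': 118, 'rms': np.float64(1.62), 'yaw': -2.629, 'nk': 118}
top B {'c': array([ 489.3, -281. ]), 'n': 164, 'rms': np.float64(2.68), 'yaw': -2.904, 'nk': 186}
top C {'c': array([ 489.3, -285.7]), 'n': 114, 'rms': np.float64(2.36), 'yaw': 2.297, 'nk': 252}
top D {'c': array([ 486.2, -284.7]), 'n': 98, 'rms': np.float64(2.57), 'yaw': 1.648, 'nk': 274}
top E {'c': array([ 486.7, -284.7]), 'n': 72, 'rms': np.float64(2.09), 'yaw': 1.193, 'nk': 248}
```

View pics/f1.png

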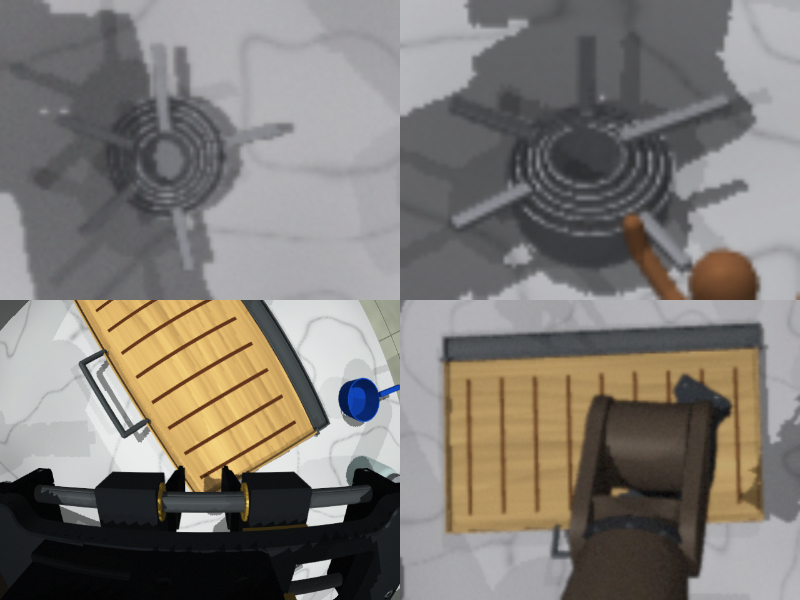

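All five cups are nested with their handles fanned out, and the tray is empty. Next is the bar.

```bash
python3 -m pendant '[[[0.25,0.01,-0.03,0,-0.1],[0.25,0.02,-0.06,0,-0.2],[0.25,0.03,-0.09,0.01,-0.3],[0.25,0.045,-0.12,0.03,-0.4],[0.25,0.058,-0.15,0.05,-0.54],[0.25,0.058,-0.15,0.07,-0.54],[0.25,0.058,-0.15,0.085,-0.54],[0.25,0.058,-0.15,0.085,-0.54]]]'; cat > b2.py <<'E'
from h import *
s=env.state(); c,o,d,W=view('wrist'); K=cast(o,d,47)
R=Rot.from_euler('xyz',s['tcp_rot']).as_matrix(); T=(K-s['eef_pos'])@R
m=(abs(W[...,2]-46)<5)&(abs(T[...,1])<30)&(T[...,0]>5)&(T[...,0]<85)
t=T[m]; print(s['eef_pos'].round(1),s['tcp_rot'].round(3),m.sum())
for a in range(5,85,10):
    k=t[(t[:,0]>=a)&(t[:,0]<a+10)]
    if len(k)>4: print(a,len(k),np.percentile(k[:,1],[5,50,95]).round(1))
go(436,165,23,1.6)
cv2.imwrite('pics/bar.png',c['image'][100:400,120:520])
E
python3 b2.py
```

```text
t: 36.75
eef_pos: [436.8, 160.9, 130.9]
tcp_rot: [-3.139, 0.0, 1.593]
ft_force: [-0.2, 0.0, 0.3]
opening: 0.246
[436.8 160.9 130.9] [-3.139  0.     1.593] 1681
5 181 [-9.8 -5.7 -1.5]
15 184 [-9.8 -5.6 -1.5]
25 202 [-10.4  -5.6  -1.5]
35 200 [-10.3  -6.2  -1.5]
45 207 [-10.3  -5.5  -1.5]
55 198 [-10.2  -6.2  -1.5]
65 222 [-10.9  -6.2  -1.5]
75 287 [-10.2  -4.1   2.6]
delta [0.0041, -0.0011, 0.1089] turn -0.007 norm 0.109
```

View pics/bar.png

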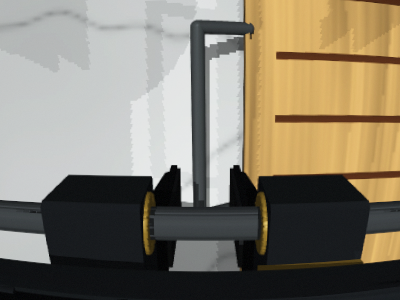

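```bash
python3 -m pendant '[[[0.25,0.009,-0.006,0,0],[0.25,0.009,-0.006,0.02,0],[0.25,0.009,-0.006,0.045,0],[0.25,0.009,-0.006,0.07,0],[0.25,0.009,-0.006,0.09,0],[0.25,0.009,-0.006,0.102,0],[0.25,0.009,-0.006,0.105,0],[0.25,0.009,-0.006,0.105,0]]]' && python3 -m pendant '[[[0,0,0,0,0],[0,0,0,0,0],[0,0,0,0,0],[0,0,0,0,0],[0,0,0,0,0],[0,0,0,0,0],[0,0,0,0,0],[0,0,0,0,0]]]'; python3 n.py top 489.4 -286 AC
```

```text
t: 37.6
eef_pos: [431.3, 170.6, 27.6]
tcp_rot: [3.141, -0.0, 1.594]
ft_force: [0.2, -0.4, 0.2]
opening: 0.25
t: 38.4
eef_pos: [431.7, 170.6, 27.9]
tcp_rot: [3.14, -0.0, 1.595]
ft_force: [0.6, 0.5, 7.4]
opening: 0.097
top A {'c': array([ 489.7, -285.3]), 'n': 114, 'rms': np.float64(1.56), 'yaw': -2.504, 'nk': 115}
top C {'c': array([ 488.8, -286.2]), 'n': 129, 'rms': np.float64(2.48), 'yaw': 2.806, 'nk': 241}
```

Gripped (opening about 9–10 mm). I'll lift along the arc in 2° steps, the first half now.

```bash
python3 -m pendant '[[[0,0,0.001,-0.0096,0],[0,0,0.003,-0.019,0],[0,0,0.0045,-0.0285,0],[0,0,0.007,-0.038,0],[0,0,0.0095,-0.0475,0],[0,0,0.0125,-0.0565,0],[0,0,0.0155,-0.0655,0],[0,0,0.019,-0.0745,0]]]'; cat > tilt.py <<'E'
from h import *
# tray tilt from depth: fit plane to wooden pixels
s=env.state(); print(round(s['t'],2),s['eef_pos'].round(1),s['ft_force'].round(1),round(s['opening'],3))
for cam in('top','side'):
    c,o,d,W=view(cam); hsv=cv2.cvtColor(c['image'],cv2.COLOR_BGR2HSV)
    m=(hsv[...,0]>8)&(hsv[...,0]<28)&(hsv[...,1]>70)&(hsv[...,2]>90)&(W[...,1]>-60)&(W[...,1]<400)&(W[...,0]>450)&(W[...,0]<720)
    p=W[m]; p=p[np.isfinite(p[:,0])]
    for _ in range(4):
        f=np.linalg.lstsq(np.c_[p[:,:2],np.ones(len(p))],p[:,2],rcond=None)[0]; r=p[:,2]-np.c_[p[:,:2],np.ones(len(p))]@f; p=p[abs(r)<12]
    print(cam,len(p),'tilt deg',np.degrees(np.arctan(np.hypot(f[0],f[1]))).round(1),f.round(3))
E
python3 tilt.py
```

```text
t: 39.25
eef_pos: [450.0, 171.0, 102.4]
tcp_rot: [-3.141, -0.0, 1.595]
ft_force: [2.7, 4.9, -6.0]
opening: 0.096
39.25 [450.  171.  102.4] [ 2.7  4.9 -6. ] 0.096
top 10356 tilt deg 16.0 [-2.86000e-01 -9.00000e-03  2.17313e+02]
side 4320 tilt deg 16.1 [-2.88000e-01 -1.30000e-02  2.18123e+02]
```

The tilt measures 16.0°, as planned. Now up to 30° and hold.

```bash
python3 -m pendant '[[[0,0,0.004,-0.009,0],[0,0,0.008,-0.0175,0],[0,0,0.0125,-0.026,0],[0,0,0.017,-0.0345,0],[0,0,0.022,-0.043,0],[0,0,0.0275,-0.051,0],[0,0,0.033,-0.059,0],[0,0,0.033,-0.059,0]]]'; python3 tilt.py; for i in 1 2 3 4; do python3 -m pendant '[[[0,0,0,0,0],[0,0,0,0,0],[0,0,0,0,0],[0,0,0,0,0],[0,0,0,0,0],[0,0,0,0,0],[0,0,0,0,0],[0,0,0,0,0]]]' | grep -E "t:|pos" ; done; python3 tilt.py
```

```text
t: 40.15
eef_pos: [481.5, 172.0, 161.0]
tcp_rot: [-3.138, -0.001, 1.595]
ft_force: [-8.1, 7.1, 2.6]
opening: 0.094
40.15 [481.5 172.  161. ] [-8.1  7.1  2.6] 0.094
top 8223 tilt deg 29.7 [-5.69000e-01 -1.90000e-02  4.19013e+02]
side 3071 tilt deg 29.4 [-5.6300e-01 -2.1000e-02  4.1382e+02]
t: 41.05
eef_pos: [481.0, 172.0, 160.3]
tcp_rot: [-3.137, -0.0, 1.595]
t: 41.85
eef_pos: [481.0, 172.0, 160.3]
tcp_rot: [-3.137, -0.0, 1.595]
t: 42.65
eef_pos: [481.0, 172.0, 160.3]
tcp_rot: [-3.137, -0.0, 1.595]
t: 43.45
eef_pos: [481.0, 172.0, 160.3]
tcp_rot: [-3.137, -0.0, 1.595]
43.45 [481.  172.  160.3] [-7.3  6.3  2.6] 0.096
top 8236 tilt deg 29.5 [-5.65000e-01 -1.80000e-02  4.15888e+02]
side 3078 tilt deg 29.3 [-5.60000e-01 -2.10000e-02  4.11672e+02]
```

```bash
python3 -m pendant '[[[0,0,-0.0055,0.008,0],[0,0,-0.011,0.016,0],[0,0,-0.016,0.0245,0],[0,0,-0.0205,0.0325,0],[0,0,-0.025,0.0415,0],[0,0,-0.029,0.05,0],[0,0,-0.033,0.059,0],[0,0,-0.0365,0.068,0]]]'; python3 -m pendant '[[[0,0,-0.003,0.009,0],[0,0,-0.006,0.018,0],[0,0,-0.0085,0.0275,0],[0,0,-0.011,0.037,0],[0,0,-0.0125,0.0465,0],[0,0,-0.014,0.056,0],[0,0,-0.0155,0.065,0],[0,0,-0.0155,0.065,0]]]'; python3 tilt.py
```

```text
t: 44.35
eef_pos: [446.0, 170.9, 92.3]
tcp_rot: [-3.141, -0.0, 1.595]
ft_force: [-0.3, 5.6, -0.3]
opening: 0.095
t: 45.15
eef_pos: [431.7, 170.4, 26.9]
tcp_rot: [3.14, -0.0, 1.595]
ft_force: [3.8, 4.0, -3.4]
opening: 0.099
45.15 [431.7 170.4  26.9] [ 3.8  4.  -3.4] 0.099
top 11320 tilt deg 0.3 [-5.0000e-03  0.0000e+00  1.7777e+01]
side 5423 tilt deg 0.4 [-6.0000e-03 -3.0000e-03  1.7013e+01]
```

Level again. I'll release, rise clear and do a final check of cups and bystanders.

```bash
python3 -m pendant '[[[0.25,0,0,0,0],[0.25,0,0,0,0],[0.25,0,0,0,0],[0.25,0,0,0,0],[0.25,0,0,-0.01,0],[0.25,0,0,-0.04,0],[0.25,0,0,-0.08,0],[0.25,0,0,-0.12,0]]]' && python3 -m pendant '[[[0.3,0.0,0,-0.03,0],[0.3,0,0,-0.06,0],[0.3,0.04,-0.02,-0.08,0],[0.3,0.08,-0.03,-0.08,0],[0.3,0.11,-0.04,-0.08,0],[0.3,0.11,-0.04,-0.08,0],[0.3,0.11,-0.04,-0.08,0],[0.3,0.11,-0.04,-0.08,0]]]'; python3 tilt.py; python3 - <<'E'
from h import *
c,o,d,W=view('top'); s=view('side')[0]['image']
t=c['image']; a=cv2.imread('pics/top0.png'); df=cv2.absdiff(t,a).max(2)
for n,(u,v,r) in dict(jar=(355,165,14),salt=(413,183,9),lid=(410,335,20),tree=(490,285,30)).items(): print(n,'median diff',np.median(df[v-r:v+r,u-r:u+r]),'p90',np.percentile(df[v-r:v+r,u-r:u+r],90))
# handle angles & heights about nest
K=cast(o,d,52)[...,:2]-[489.3,-286]; r=np.hypot(K[...,0],K[...,1]); h=W[...,2]
m=(r>60)&(r<98)&(h>32)&(h<75); an=np.degrees(np.arctan2(K[...,1],K[...,0]))[m]; hh=h[m]
for nm,g in dict(A=-76,B=-168,C=132,D=69,E=3).items():
    k=abs((an-g+180)%360-180)<14; print(nm,k.sum(),np.round(np.median((an[k]-g+180)%360-180)+g,1),'h',np.median(hh[k]).round(1))
print('cup floor', np.median(h[r<12]).round(1))
cv2.imwrite('pics/end.png',np.hstack([cv2.resize(t[220:310,340:460],(400,300)),cv2.resize(s[260:350,255:375],(400,300))]))
E
```

```text
t: 46.05
eef_pos: [430.6, 170.3, 149.6]
tcp_rot: [-3.141, 0.0, 1.595]
ft_force: [0.2, -0.2, 0.3]
opening: 0.251
t: 46.85
eef_pos: [388.5, 278.8, 228.0]
tcp_rot: [3.142, 0.0, 1.594]
ft_force: [-0.6, 0.2, 0.9]
opening: 0.301
46.85 [388.5 278.8 228. ] [-0.6  0.2  0.9] 0.301
top 11811 tilt deg 0.2 [-3.0000e-03  0.0000e+00  1.6277e+01]
side 6144 tilt deg 0.3 [-4.0000e-03 -2.0000e-03  1.5536e+01]
jar median diff 8.0 p90 10.0
salt median diff 7.0 p90 10.0
lid median diff 8.0 p90 11.0
tree median diff 8.0 p90 11.0
A 47 -75.5 h 46.6
B 47 -170.0 h 49.8
C 47 131.5 h 53.3
D 46 69.9 h 56.1
E 47 4.1 h 59.6
cup floor 15.2
```

```bash
python3 -c "
from cell import env
print(env.job_done())"
```

```text
the job is handed in; nothing more can be done
None
```

The job is done and handed in after about 47 s of robot time.

**Cups:** All four cups (B, C, D, E) were on the tray, and I nested them in cup A in that order.
- From above, the handle tops measured 46.6, 49.8, 53.3, 56.1 and 59.6 mm (A to E). That is the 3 mm step expected when each cup sits fully down.
- The innermost floor measured 15.2 mm, where 15 mm is expected.
- The handles point at about −76°, −170°, 132°, 70° and 4°, so the smallest gap between any two is about 62°.

**Tray:** I raised it to 29–30° by the top and side camera depth, held it there for about 3.4 s and lowered it. It now reads 0.2–0.3°.

**Bystanders:** The jar, shaker, lid and cup tree look unchanged between the first and last top-camera images. I saw no cup knocked aside.

**Checks that failed or disagreed:**
- My circle fits for the nested cups' centres scattered by 3–5 mm, because neighbouring rims ran together, so I relied on handle heights and angles instead.
- The side camera's circle fits for cup positions were off by about 7 mm in y, so I left them out.
- A final close-up picture was refused at the 16-picture limit. The last look at the nest I actually viewed, before tilting the tray, showed five concentric rims.

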